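Give the loaded tube a short run on the two-place mixer

ROBOT

A 6-joint arm with a two-finger parallel gripper is mounted at the origin on the work surface. World frame = base frame: x ahead of the robot, y to its left, z up, the work surface at z = 0. Lengths are in m, angles in rad, forces in N, time in s.
With the tool pointing down it reaches from about 0.35 to 0.975 m from the base axis. Payload 4.9 kg.
Tool frame: the origin (TCP) lies midway between the tips of the shut fingers; the grasp point (between the pads) lies 19 mm behind it; z points along the fingers, y is the line along which they close (so a half turn about z gives the same grasp; the last joint's range is limited). The gripper opens to 85 mm and grips with 20 to 120 N. Pads are 22 mm wide; open, the fingers measure 114 mm over their backs; the gripper's body (76 mm by 85 mm) begins 54 mm behind the grasp point. The pads swing forward as they close: fully open they stand 13 mm farther back than shut.
Start: joints at [1.196, 0.053, 1.613, -0, 1.476, -0.119], TCP at [0.158, 0.605, 0.231] pointing down, gripper open.
Joint ranges: [-3.01, 3.01], [-1.01, 2.22], [0.06, 2.58], [-1.02, 4.17], [0.09, 2.62], [-3.14, 3.14]. Speed limits (rad/s): [2.57, 2.57, 3.14, 3.14, 3.14, 3.14].

INTERFACE

Orientations are given as a rotation vector (axis times angle).
In Python, from station import ctrl gives the robot as it stands.
- The arm moves only by the tool carry_out, never from a script. Its argument "moves" is a list of rows, each an object of numbers: "x", "y", "z": the shift along the tool's x, y, z in units of 25 mm (1.0 is 25 mm); "turn": the turn about the tool's z in rad. In form: [{"x": .., "y": .., "z": .., "turn": ..}, ...]. A call has exactly 8 rows; each row shifts and turns the commanded pose from where the row before left it, along the tool's axes as they then stand; what a row does not reach is not made up. A row lasts 1/10 s, in which the tool goes at most 50 mm and 8.59 degrees, less where a joint would pass 70% of its speed; a pose out of reach is approached as far as the arm can. A call is refused whole if a number of a shift passes 1 or a number of a turn 0.15, either way. A call with a gripper value outside its range is refused whole. "grip" is the finger opening in mm, from 0 to 85.4, set as the call begins (left out, the last holds). The fingers move at their own pace and stop on an object; "newtons" is the grip in N (left out, the last holds). Time passes only in rows, so rows that do not move let the fingers close, or fill a call up. It gives the time, the measured TCP pose, the force, the opening and the grip force at its end, in the units of the state.
- ctrl.get_obs(): the state, without advancing time (a new reading comes with each control period).
- ctrl.get_image(name): name is "scene" or "side" or "wrist"; returns the picture (400x640x3 uint8, red, green, blue); there is no depth.
- ctrl.calibration(name): a dict with "fx", "fy", "cx", "cy" (pixels), "R" (3x3) and "t" (3): a world point X has camera coordinates R X + t; the wrist camera has in their place "T_tool_cam" (4x4, takes a point from camera to tool coordinates, whose origin is the TCP and whose axes are the flange's). Camera axes: x right, y down, z forward; pixel columns grow to the right and rows downward; lengths in m; the calibration is good to about 2 mm. The wrist camera is an equidistant fisheye: a pixel r from the principal point sees the ray r / f radians off the axis. A picture is of the moment at which its call begins: read the wrist's pose just before it. calibration takes no time and is no camera call.
- ctrl.finish_job(): hands the job in; it is judged then, once.
Trained networks look in the newest picture that a camera, given by its name, has taken for a name from the list of things; names that differ only in an ending like _2 or _b are one class to them, and where a whole thing is asked for, a point or a joint stands for the part that bears it (a point fixed in the world has none). Each returns a list of dicts, best first, with "confidence" (0 to 1); they miss things now and then, are a little off and sometimes report something else, mostly with a low value. They report only what shows in the picture. A call takes as long as a camera call. They do not tell look-alikes from the thing itself.
- ctrl.look_for(camera, query): "rect" ([left, top, width, height] in pixels, round what is visible of it).
- ctrl.mark_of(camera, query): "pixel" ([column, row] in pixels: a listed point, or the origin of a listed thing).
The state is a dict: "t": time; "q": joint angles; "dq": joint speeds; "effort": joint torques, N m; "tool_pos": TCP position; "tool_rot": TCP orientation; "contact_force": force on the tool from outside, world axes, zero at the start; "wrist_torque": the same for the moment, N m; "opening": finger opening in m; "grip_force": force on a finger pad.
Only numpy, scipy, OpenCV 4.12 (cv2) and the standard library are available. Lean on these libraries where they do the work, as an engineer would, in place of code of your own. Each camera call takes 0.05 s, during which the arm holds its last target. There are 200 camera calls.

TASK

A capped sample tube stands in one of the two cups of the blue tube mixer. Pull the black push-pull knob in line with that cup straight up until it snaps out at on, leave it on for about a second, then push it straight back in, fully home, and let go. Leave the other place's knob in, and leave the tube standing in its cup.

Things in the scene. Friction and masses are not known exactly. Their poses are not given: they have to be found in the camera images.
- mixer: Blue mixer fixed to the bench, 210 (x) by 270 (y) by 88 mm high, flat top. Origin: centre of its underside; z up, front (-x) towards the robot, y to its left. On top: two black knobs at x -50, y +75 (left) and -75 mm (right); straight behind each, at x +55, a black rubber cup 46 wide, 26 high, a white line joining the two; a fixed grey dial 34 wide, 12 high at x -50, y 0, not needed.
- tube: Clear loose sample tube with a blue screw cap, 28 mm in diameter (cap 31), 80 mm tall, upright in one of the two cups (mixer y positive: left, negative: right), its top 173 mm above the bench. The other cup holds a low black rubber bung, top 119 mm above the bench. Origin: centre of the tube's underside; z along the tube.
- left_knob (a joint): Travel in m of the left push-pull knob, straight up: 0 fully in (off, its start), 0.025 fully out (on). Round vertical grip, 28 mm in diameter; pushed in, its lower edge is 14 and its flat top 40 mm above the mixer's top; below it a 12 mm stem and a collar 40 wide, 6 high. A snap spring (up to 5 N) drives it to the nearer end, where it stays.
- right_knob (a joint): Travel in m of the right push-pull knob, the same in form, size and action as the left: 0 fully in (off, its start), 0.025 fully out (on).
There are look-alikes about, which are no part of the job. What is meant by the tube is not red or turquoise, and is the smaller of those in its own colour.

How it is judged:
On the way:
1. the knob in line with the tube's cup is out at on and stays on (((y of tube in the frame of mixer above 0 m and value of joint left_knob above 0.019 m) or (y of tube in the frame of mixer below 0 m and value of joint right_knob above 0.019 m))), for 0.5 s.
At the end, for the whole second after the job is handed in: Both knobs are within 5 mm of fully in, and the tube stands at rest in its own cup, within 20 mm of where it was and within 15 degrees of upright (value of joint each of left_knob, right_knob below 0.005 m and distance of tube from where it was at the start of the episode below 0.02 m and angle between tube's own z axis and vertical below 0.26 rad and linear speed of tube below 0.03 m/s); the robot touches nothing.
It fails at once if the knob of the place without the tube is pulled out by more than 8 mm ((y of tube in the frame of mixer below 0 m and value of joint left_knob above 0.008 m) or (y of tube in the frame of mixer above 0 m and value of joint right_knob above 0.008 m)).
It fails at once if the tube is lifted or knocked out of its cup (moved more than 30 mm) (distance of tube from where it was at the start of the episode above 0.03 m).
It also fails if it takes over 32 s, if anything falls off the work surface, if the arm or the gripper's body presses on something with over 40 N, if the wrist force passes 120 N, or if a joint passes its speed limit or range.

## Working session

There is one attempt and no reset: what is moved stays moved. The work goes in short steps, Python scripts to look and compute and a tool call to move; the robot and the scene stay as the last step left them, time stands still between calls to the robot, and variables do not carry over. Pictures are saved under pics/ and viewed, at most 10 in all, crops included, and the job is handed in when it is done.

Besides the shell and the picture viewer there is one more tool, called after "Emit:" as name(argument=value, ...) on one line, values as JSON. carry_out: Moves the arm, as the interface text tells. Its arguments: {"type":"object","properties":{"moves":{"type":"array"},"grip":{"type":"number"},"newtons":{"type":"number"}},"required":["moves"]}

```bash
mkdir -p pics; python3 - <<'E'
from station import ctrl
import cv2,numpy as np
for c in ("scene","side"):
    im=ctrl.get_image(c); cv2.imwrite(f"pics/{c}0.png",im[:,:,::-1])
    for q in ("mixer","tube","left_knob"):
        print(c,q,[(np.round(d["rect"]),round(d["confidence"],2)) for d in ctrl.look_for(c,q)][:5],[(np.round(d["pixel"],1),round(d["confidence"],2)) for d in ctrl.mark_of(c,q)][:5])
o=ctrl.get_obs();print(o["t"],o["tool_pos"],o["tool_rot"])
E
```

```text
scene mixer [(array([276., 159., 155., 129.]), 0.67)] [(array([356.9, 230.9]), 0.73)]
scene tube [(array([414., 292.,  25.,  35.]), 0.75), (array([252., 255.,  26.,  45.]), 0.69), (array([382., 201.,  21.,  40.]), 0.68), (array([378., 319.,  37.,  44.]), 0.64)] [(array([270.3, 295.4]), 0.89), (array([422. , 319.2]), 0.86), (array([388.5, 237.5]), 0.83), (array([392., 357.]), 0.6)]Traceback (most recent call last):
  File "<stdin>", line 6, in <module>
ValueError: it knows: mixer, tube
```

View pics/scene0.png

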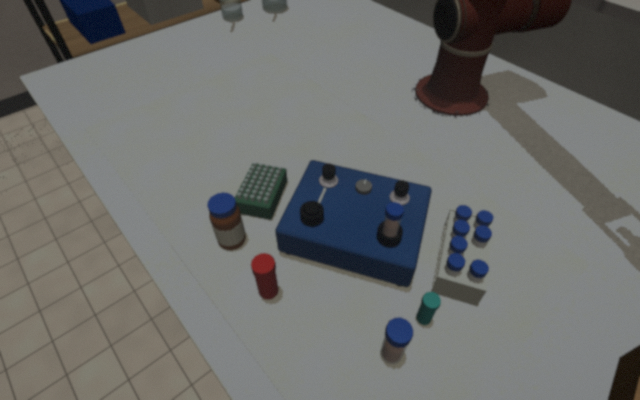

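The scene view shows the mixer near (356,225). Candidates for the tube are the blue-capped one in the cup at (393,218), a larger blue-capped one at (397,338), red at (265,275), turquoise at (428,307) and the brown jar at (227,220). The one standing in a mixer cup, at (393,218), is the smaller blue one. Its knob looks to be the one at (401,188), on the robot's left.

```bash
python3 - <<'E'
from station import ctrl
import cv2,numpy as np
im=cv2.imread("pics/scene0.png"); cv2.imwrite("pics/crop0.png",cv2.resize(im[150:290,270:440],None,fx=4,fy=4,interpolation=cv2.INTER_CUBIC))
im=ctrl.get_image("side"); cv2.imwrite("pics/side0.png",im[:,:,::-1])
for q in ("mixer","tube"):
    print(q,[(np.round(d["rect"]),round(d["confidence"],2)) for d in ctrl.look_for("side",q)][:5],[(np.round(d["pixel"],1),round(d["confidence"],2)) for d in ctrl.mark_of("side",q)][:5])
o=ctrl.get_obs();print(o["t"],o["tool_pos"],o["tool_rot"])
print(ctrl.calibration("scene"),ctrl.calibration("side"))
E
```

```text
mixer [(array([289., 171., 134., 130.]), 0.94), (array([380., 217.,  18.,  19.]), 0.72)] [(array([345.3, 244.3]), 0.86)]
tube [(array([209., 256.,  31.,  62.]), 0.89), (array([270., 287.,  18.,  43.]), 0.88), (array([240., 176.,  20.,  50.]), 0.85), (array([321., 196.,  19.,  42.]), 0.64)] [(array([280.1, 325.2]), 0.86), (array([230.4, 309. ]), 0.85), (array([250., 220.]), 0.8), (array([328.2, 237.6]), 0.64)]
0.55 [0.15811298 0.60465828 0.23132267] [-4.00654624e-01 -3.11593486e+00 -8.23631583e-05]
{'fx': 395.3782602645502, 'fy': 395.3782602645502, 'cx': 321.56787029745107, 'cy': 203.31098034329437, 'R': array([[-0.75826507,  0.6519418 ,  0.00244298],
       [ 0.49345991,  0.57637768, -0.65137246],
       [-0.42606502, -0.49270748, -0.75875421]]), 't': array([ 0.38569212, -0.3284524 ,  1.18413624])} {'fx': 396.5174317062063, 'fy': 396.5174317062063, 'cx': 317.88305363586676, 'cy': 197.1611532637502, 'R': array([[-0.92997938, -0.36710165,  0.01935791],
       [-0.23260479,  0.54684756, -0.80427157],
       [ 0.28466359, -0.75245872, -0.59394656]]), 't': array([0.66238797, 0.13173589, 0.79232801])}
```

View pics/crop0.png

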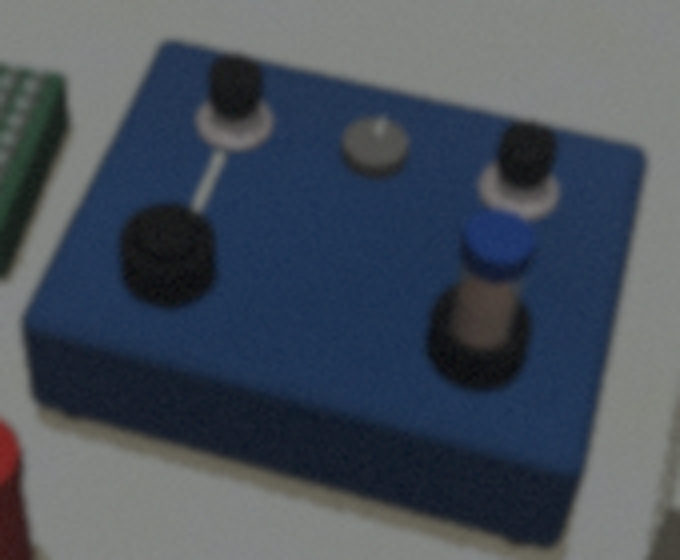

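View pics/side0.png

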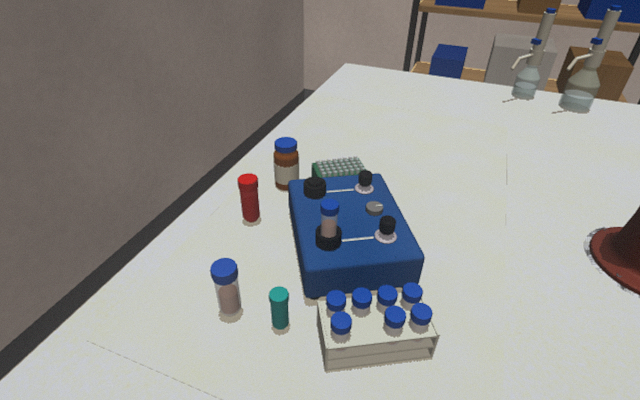

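The crop shows the blue-capped tube in the cup at scene (390,230) and the bung cup at (312,212). The knobs are at (402,184) and (329,168). The side view agrees: a white line runs from the tube cup (329,236) to the knob at (387,225). Next I'll fit the mixer pose.

```bash
cat > fit.py <<'E'
from station import ctrl
import numpy as np
from scipy.optimize import least_squares
P=np.array([[-.05,.075,.128],[-.05,-.075,.128],[.055,.075,.173],[.055,-.075,.119],[-.05,0,.100]])
px={"scene":[[402,183.5],[329,167.5],[395,207.5],[312,206],[364,185]],"side":[[387,220],[365,174],[329,204],[315,182],[375,206]]}
def proj(c,X):
    k=ctrl.calibration(c);Y=X@k["R"].T+k["t"];return Y[:,:2]/Y[:,2:]*k["fx"]+[k["cx"],k["cy"]]
def W(p,X=P):
    c,s=np.cos(p[2]),np.sin(p[2]);return X@np.array([[c,s,0],[-s,c,0],[0,0,1]])+[p[0],p[1],0]
E
python3 - <<'E'
from fit import *
for cs in (["scene"],["side"],["scene","side"]):
    f=lambda p:np.concatenate([(proj(c,W(p))-px[c]).ravel() for c in cs])
    r=least_squares(f,[.45,.3,0]);print(r.x,np.round(r.fun,1)); print(np.round(W(r.x),4)[:3])
o=ctrl.get_obs();p=r.x
from scipy.spatial.transform import Rotation as R
M=R.from_rotvec(o["tool_rot"]).as_matrix();print(M.round(3))
for n,th in(("y tool along mixer y",p[2]),):
    d=np.array([-np.sin(th),np.cos(th),0]);print(M.T@d)
print("knob top in tool",M.T@(W(p)[0]-o["tool_pos"]))
E
```

```text
[0.57623943 0.18553164 0.53924494] [ 0.6 -0.  -0.2 -1.2  0.1  0.4 -0.4  1.  -0.2 -0.6]
[[0.4948 0.2242 0.128 ]
 [0.5718 0.0955 0.128 ]
 [0.5849 0.2781 0.173 ]]
[0.57559346 0.19153331 0.53617872] [ 0.8  0.3  0.6 -0.8 -0.1  0.6 -0.7 -1.3 -0.7  0.7]
[[0.4943 0.2305 0.128 ]
 [0.5709 0.1015 0.128 ]
 [0.5846 0.2841 0.173 ]]
[0.57649939 0.1874844  0.53704363] [ 1.3  0.7  0.5 -0.7  0.7  1.2  0.2  1.5  0.5  0.1  0.9 -1.3  0.7 -1.9
  0.3 -1.  -0.4 -2.4 -0.6 -0.7]
[[0.4952 0.2263 0.128 ]
 [0.5719 0.0975 0.128 ]
 [0.5854 0.2801 0.173 ]]
[[-0.967  0.253  0.   ]
 [ 0.253  0.967  0.   ]
 [ 0.     0.    -1.   ]]
[7.12324905e-01 7.01849862e-01 4.42297671e-05]
knob top in tool [-0.42179861 -0.28074206  0.10330341]
```

Emit:
carry_out(moves=[{"x": -1, "y": -0.66}, {"x": -1, "y": -0.66}, {"x": -1, "y": -0.66}, {"x": -1, "y": -0.66}, {"x": -1, "y": -0.66}, {"x": -1, "y": -0.66}, {"x": -1, "y": -0.66}, {"x": -1, "y": -0.66}], grip=60)

```text
validation failed for argument at $.mo...
```

Emit:
carry_out(moves=[{"x": -1, "y": -0.66}, {"x": -1, "y": -0.66}, {"x": -1, "y": -0.66}, {"x": -1, "y": -0.66}, {"x": -1, "y": -0.66}, {"x": -1, "y": -0.66}, {"x": -1, "y": -0.66}, {"x": -1, "y": -0.66}])

```text
validation failed for argument at $.mo...
```

Emit:
carry_out(moves=[{"x": -0.87, "y": -0.67}, {"turn": -0.132}, {"turn": -0.132}, {"turn": -0.132}, {"turn": -0.132}, {"turn": -0.132}, {"turn": -0.132}, {}])

```text
validation failed for argument at $.mo...
```

```bash
cat > wr.py <<'E'
from fit import *
from scipy.spatial.transform import Rotation as R
def wproj(X,o):
    k=ctrl.calibration("wrist");M=R.from_rotvec(o["tool_rot"]).as_matrix()
    T=k["T_tool_cam"];Xt=(X-o["tool_pos"])@M;Y=(Xt-T[:3,3])@T[:3,:3]
    r=np.hypot(Y[:,0],Y[:,1]);th=np.arctan2(r,Y[:,2]);return Y[:,:2]/r[:,None]*(th*k["fx"])[:,None]+[k["cx"],k["cy"]]
E
python3 - <<'E'
from wr import *
import cv2
o=ctrl.get_obs();im=ctrl.get_image("wrist")[:,:,::-1].copy()
print(o["t"],o["tool_pos"],R.from_rotvec(o["tool_rot"]).as_matrix().round(3).tolist(),o["opening"],o["contact_force"])
pp=wproj(W([.5765,.1875,.537]),o);print(pp.round(1))
k=ctrl.calibration("wrist");print(k)
cv2.imwrite("pics/w0.png",im)
E
```

```text
0.55 [0.15811298 0.60465828 0.23132267] [[-0.967, 0.253, 0.0], [0.253, 0.967, 0.0], [0.0, 0.0, -1.0]] 0.08544502321160533 [-0.06527886  0.27205533 -0.17618113]
[[155.4 440. ]
 [129.  453.5]
 [199.7 487.3]
 [172.8 474.7]
 [145.9 436.8]]
{'fx': 309.70691628693146, 'fy': 309.70691628693146, 'cx': 319.1375109853515, 'cy': 201.37500662866347, 'T_tool_cam': array([[-3.68866531e-05, -9.65437352e-01, -2.60635222e-01,
         6.63520845e-02],
       [ 9.99998778e-01,  3.71795616e-04, -1.51872023e-03,
        -8.78933664e-04],
       [ 1.56313227e-03, -2.60634959e-01,  9.65436158e-01,
        -1.42441708e-01],
       [ 0.00000000e+00,  0.00000000e+00,  0.00000000e+00,
         1.00000000e+00]])}
```

View pics/w0.png

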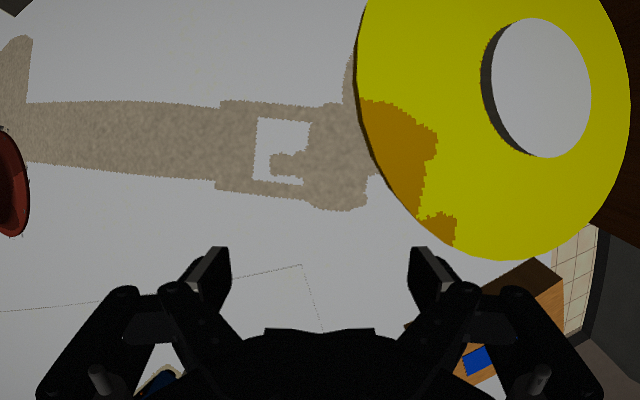

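Every row needs all four keys. The wrist view shows only a yellow ring at (500,120), on the +x/+y side of the tool, so away from my path.

Emit:
carry_out(moves=[{"x": -1, "y": -0.66, "z": 0, "turn": 0}, {"x": -1, "y": -0.66, "z": 0, "turn": 0}, {"x": -1, "y": -0.66, "z": 0, "turn": 0}, {"x": -1, "y": -0.66, "z": 0, "turn": 0}, {"x": -1, "y": -0.66, "z": 0, "turn": 0}, {"x": -1, "y": -0.66, "z": 0, "turn": 0}, {"x": -1, "y": -0.66, "z": 0, "turn": 0}, {"x": -1, "y": -0.66, "z": 0, "turn": 0}], grip=60)

```text
t: 1.4
tool_pos: [0.3189, 0.4254, 0.2315]
tool_rot: [0.401, 3.116, 0.001]
contact_force: [0.7, 0.5, 0.2]
opening: 0.0604
grip_force: 0.0
```

Emit:
carry_out(moves=[{"x": -1, "y": -0.66, "z": 0, "turn": 0}, {"x": -1, "y": -0.66, "z": 0, "turn": 0}, {"x": -1, "y": -0.66, "z": 0, "turn": 0}, {"x": -1, "y": -0.66, "z": 0, "turn": 0}, {"x": -1, "y": -0.66, "z": 0, "turn": 0}, {"x": -1, "y": -0.66, "z": 0, "turn": 0}, {"x": -1, "y": -0.66, "z": 0, "turn": 0}, {"x": -1, "y": -0.66, "z": 0, "turn": 0}])

```text
t: 2.2
tool_pos: [0.4791, 0.247, 0.2315]
tool_rot: [0.401, 3.116, 0.0]
contact_force: [0.4, 0.9, -0.0]
opening: 0.0599
grip_force: 0.0
```

Emit:
carry_out(moves=[{"x": -0.87, "y": -0.67, "z": 0, "turn": 0}, {"x": 0, "y": 0, "z": 0, "turn": -0.132}, {"x": 0, "y": 0, "z": 0, "turn": -0.132}, {"x": 0, "y": 0, "z": 0, "turn": -0.132}, {"x": 0, "y": 0, "z": 0, "turn": -0.132}, {"x": 0, "y": 0, "z": 0, "turn": -0.132}, {"x": 0, "y": 0, "z": 0, "turn": -0.132}, {"x": 0, "y": 0, "z": 0, "turn": 0}])

```text
t: 3.0
tool_pos: [0.4951, 0.2263, 0.2314]
tool_rot: [-0.832, 3.029, 0.0]
contact_force: [0.6, 0.5, 0.7]
opening: 0.0597
grip_force: 0.0
```

```bash
python3 - <<'E'
from wr import *
import cv2
o=ctrl.get_obs();im=ctrl.get_image("wrist")[:,:,::-1].copy()
print(o["t"],o["tool_pos"],R.from_rotvec(o["tool_rot"]).as_matrix().round(3).tolist(),o["opening"],o["contact_force"])
print(wproj(W([.5765,.1875,.537]),o).round(1))
cv2.imwrite("pics/w1.png",im)
E
```

```text
3.0 [0.49513775 0.22633621 0.23140406] [[-0.86, -0.511, 0.0], [-0.511, 0.86, 0.0], [-0.0, -0.0, -1.0]] 0.059650732525617395 [0.64546173 0.48800792 0.67163645]
[[319.8 202.3]
 [154.9 202.4]
 [319.9 339.2]
 [176.7 296.7]
 [239.2 194.4]]
```

View pics/w1.png

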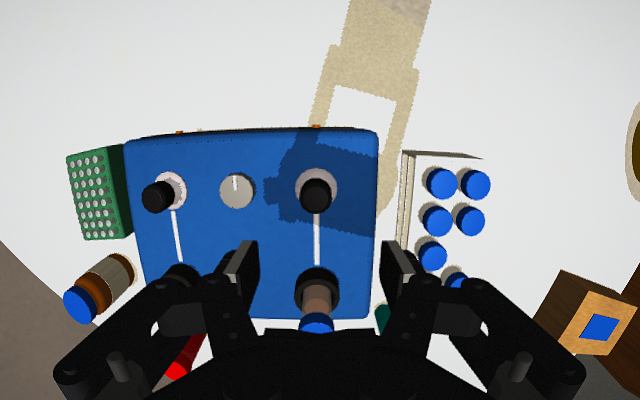

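The wrist view shows the left knob's top at (316,197) against a predicted (320,202), with the tube straight behind it at (316,300) and the white line between. That means correcting about +4 mm in tool x and -3 mm in tool y. I'll correct, go partway down and look again.

Emit:
carry_out(moves=[{"x": 0.16, "y": -0.12, "z": 0, "turn": 0}, {"x": 0, "y": 0, "z": 0.5, "turn": 0}, {"x": 0, "y": 0, "z": 0.6, "turn": 0}, {"x": 0, "y": 0, "z": 0.6, "turn": 0}, {"x": 0, "y": 0, "z": 0.6, "turn": 0}, {"x": 0, "y": 0, "z": 0.3, "turn": 0}, {"x": 0, "y": 0, "z": 0, "turn": 0}, {"x": 0, "y": 0, "z": 0, "turn": 0}])

```text
t: 3.85
tool_pos: [0.4933, 0.2218, 0.1663]
tool_rot: [-0.832, 3.029, 0.0]
contact_force: [-0.0, -0.2, -0.1]
opening: 0.0597
grip_force: 0.0
```

```bash
python3 - <<'E'
from wr import *
import cv2
o=ctrl.get_obs();im=ctrl.get_image("wrist")[:,:,::-1].copy()
print(o["t"],o["tool_pos"],o["opening"],o["contact_force"])
M=R.from_rotvec(o["tool_rot"]).as_matrix()
c=np.array([0,0,o["tool_pos"][2]-.128])
a=np.linspace(0,2*np.pi,24);ring=np.c_[.014*np.cos(a),.014*np.sin(a),0*a]+c
pp=wproj(o["tool_pos"]+ring@M.T,o);print(wproj(o["tool_pos"]+c[None]@M.T,o),pp.min(0),pp.max(0))
cr=im[130:310,210:430]; cv2.imwrite("pics/w2.png",cv2.resize(cv2.polylines(im.copy(),[pp.round().astype(int)],True,(0,255,255),1)[130:310,210:430],None,fx=3,fy=3))
E
```

```text
3.85 [0.49334889 0.22177658 0.16631686] 0.05966385995827801 [-0.04639724 -0.16687368 -0.14403235]
[[319.93900709 229.74638733]] [297.53375126 208.13735743] [342.3353403  250.10848259]
```

View pics/w2.png

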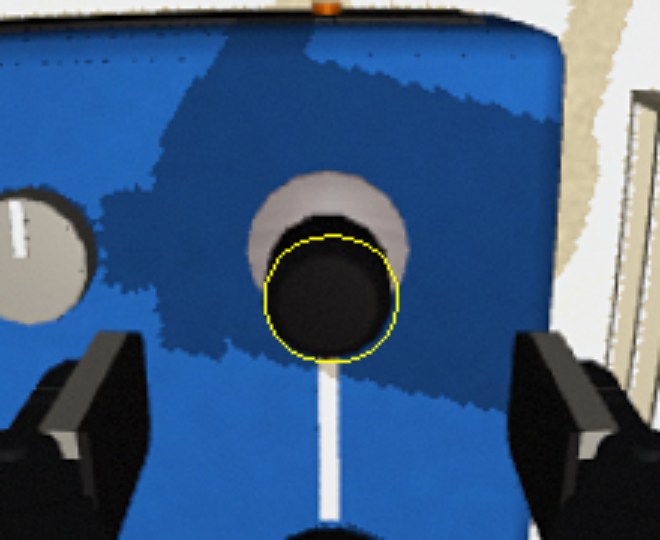

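The overlay ring sits on the knob's top at crop (330,297), so it's centred to about 1 mm, and the white line is vertical. Descending and gripping.

Emit:
carry_out(moves=[{"x": 0, "y": 0, "z": 0.4, "turn": 0}, {"x": 0, "y": 0, "z": 0.5, "turn": 0}, {"x": 0, "y": -0.02, "z": 0.5, "turn": 0}, {"x": 0, "y": 0, "z": 0.5, "turn": 0}, {"x": 0, "y": 0, "z": 0.4, "turn": 0}, {"x": 0, "y": 0, "z": 0.23, "turn": 0}, {"x": 0, "y": 0, "z": 0, "turn": 0}, {"x": 0, "y": 0, "z": 0, "turn": 0}])

```text
t: 4.7
tool_pos: [0.4937, 0.2213, 0.1032]
tool_rot: [-0.832, 3.029, -0.0]
contact_force: [-0.2, -0.7, -0.1]
opening: 0.0601
grip_force: 0.0
```

Emit:
carry_out(moves=[{"x": 0, "y": 0, "z": 0, "turn": 0}, {"x": 0, "y": 0, "z": 0, "turn": 0}, {"x": 0, "y": 0, "z": 0, "turn": 0}, {"x": 0, "y": 0, "z": 0, "turn": 0}, {"x": 0, "y": 0, "z": 0, "turn": 0}, {"x": 0, "y": 0, "z": 0, "turn": 0}, {"x": 0, "y": 0, "z": 0, "turn": 0}, {"x": 0, "y": 0, "z": 0, "turn": 0}], grip=20, newtons=40)

```text
t: 5.5
tool_pos: [0.4938, 0.2217, 0.104]
tool_rot: [-0.832, 3.028, 0.001]
contact_force: [-2.5, 1.2, 4.6]
opening: 0.0264
grip_force: 39.6
```

Emit:
carry_out(moves=[{"x": 0, "y": 0, "z": -0.15, "turn": 0}, {"x": 0, "y": 0, "z": -0.15, "turn": 0}, {"x": 0, "y": 0, "z": -0.15, "turn": 0}, {"x": 0, "y": 0, "z": -0.15, "turn": 0}, {"x": 0, "y": 0, "z": -0.15, "turn": 0}, {"x": 0, "y": 0, "z": -0.15, "turn": 0}, {"x": 0, "y": 0, "z": -0.1, "turn": 0}, {"x": 0, "y": 0, "z": 0, "turn": 0}])

```text
t: 6.3
tool_pos: [0.4937, 0.2216, 0.129]
tool_rot: [-0.832, 3.028, 0.001]
contact_force: [0.8, 3.7, 4.0]
opening: 0.0264
grip_force: 41.8
```

```bash
python3 - <<'E'
from wr import *
import cv2
o=ctrl.get_obs();im=ctrl.get_image("side")[:,:,::-1]
print(o["tool_pos"],o["contact_force"],o["opening"])
cv2.imwrite("pics/s1.png",cv2.resize(im[150:300,270:450],None,fx=3,fy=3))
E
```

```text
[0.49373305 0.2216072  0.1290406 ] [0.77590853 3.72361119 3.99085362] 0.02644389198878779
```

View pics/s1.png

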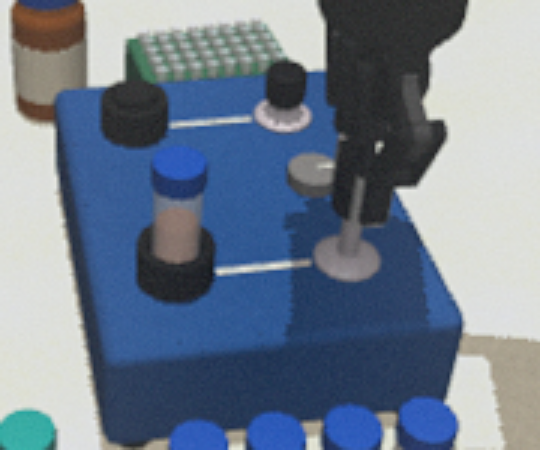

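The side view shows the stem long at crop (350,230), so the knob is out and held in the fingers. The other knob is in and the tube is standing. I'll dwell about a second, then push home.

Emit:
carry_out(moves=[{"x": 0, "y": 0, "z": 0, "turn": 0}, {"x": 0, "y": 0, "z": 0, "turn": 0}, {"x": 0, "y": 0, "z": 0, "turn": 0}, {"x": 0, "y": 0, "z": 0, "turn": 0}, {"x": 0, "y": 0, "z": 0, "turn": 0}, {"x": 0, "y": 0, "z": 0, "turn": 0}, {"x": 0, "y": 0, "z": 0, "turn": 0}, {"x": 0, "y": 0, "z": 0, "turn": 0}])

```text
t: 7.15
tool_pos: [0.4938, 0.2216, 0.1286]
tool_rot: [-0.832, 3.028, 0.001]
contact_force: [1.0, 5.3, 4.1]
opening: 0.0265
grip_force: 41.8
```

Emit:
carry_out(moves=[{"x": 0, "y": 0, "z": 0, "turn": 0}, {"x": 0, "y": 0, "z": 0.15, "turn": 0}, {"x": 0, "y": 0, "z": 0.15, "turn": 0}, {"x": 0, "y": 0, "z": 0.15, "turn": 0}, {"x": 0, "y": 0, "z": 0.15, "turn": 0}, {"x": 0, "y": 0, "z": 0.2, "turn": 0}, {"x": 0, "y": 0, "z": 0.2, "turn": 0}, {"x": 0, "y": 0, "z": 0, "turn": 0}])

```text
t: 7.95
tool_pos: [0.4938, 0.2216, 0.104]
tool_rot: [-0.832, 3.029, 0.001]
contact_force: [-1.8, 4.7, 7.0]
opening: 0.0262
grip_force: 42.1
```

Back at the starting height, with a slight push against the stop. I'll release and rise.

Emit:
carry_out(moves=[{"x": 0, "y": 0, "z": 0, "turn": 0}, {"x": 0, "y": 0, "z": 0, "turn": 0}, {"x": 0, "y": 0, "z": 0, "turn": 0}, {"x": 0, "y": 0, "z": 0, "turn": 0}, {"x": 0, "y": 0, "z": 0, "turn": 0}, {"x": 0, "y": 0, "z": 0, "turn": 0}, {"x": 0, "y": 0, "z": 0, "turn": 0}, {"x": 0, "y": 0, "z": 0, "turn": 0}], grip=60)

```text
t: 8.75
tool_pos: [0.4935, 0.2213, 0.1031]
tool_rot: [-0.832, 3.029, -0.0]
contact_force: [-0.0, 0.2, 1.7]
opening: 0.0601
grip_force: 0.0
```

Emit:
carry_out(moves=[{"x": 0, "y": 0, "z": -0.3, "turn": 0}, {"x": 0, "y": 0, "z": -0.6, "turn": 0}, {"x": 0, "y": 0, "z": -0.8, "turn": 0}, {"x": 0, "y": 0, "z": -0.8, "turn": 0}, {"x": 0, "y": 0, "z": -0.8, "turn": 0}, {"x": 0, "y": 0, "z": -0.8, "turn": 0}, {"x": 0, "y": 0, "z": -0.5, "turn": 0}, {"x": 0, "y": 0, "z": 0, "turn": 0}])

```text
t: 9.55
tool_pos: [0.4949, 0.2217, 0.2216]
tool_rot: [-0.831, 3.024, 0.0]
contact_force: [0.2, -0.6, -0.6]
opening: 0.0599
grip_force: 0.0
```

```bash
python3 - <<'E'
from wr import *
import cv2
o=ctrl.get_obs();im=ctrl.get_image("side")[:,:,::-1]
print(o["t"],o["tool_pos"],o["contact_force"],o["opening"])
cv2.imwrite("pics/s2.png",cv2.resize(im[150:300,270:450],None,fx=3,fy=3))
E
```

```text
9.55 [0.4949483  0.22172633 0.22162814] [ 0.24018479 -0.60932463 -0.64724299] 0.0598760228072779
```

View pics/s2.png

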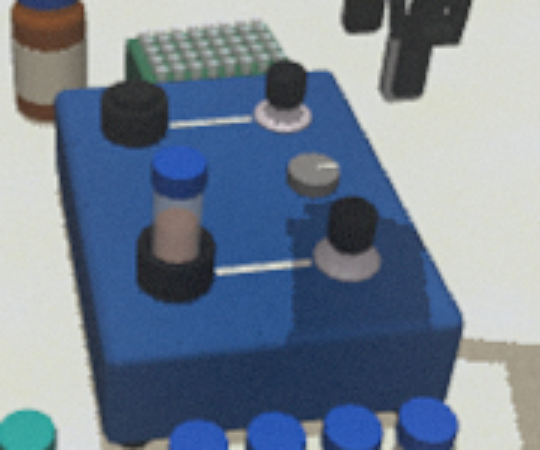

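Both knobs are down, at crop (353,225) and (287,85), the tube is upright at (178,210), and the gripper is clear.

```bash
python3 -c "
from station import ctrl
print(ctrl.finish_job())"
```

```text
the job is handed in; nothing more can be done
None
```

I pulled the left knob (in line with the tube) out to on, held it there for about a second, pushed it back home and released it; the last picture shows both knobs in and the tube upright in its cup, and the job is handed in (no verdict was returned).

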